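# Hang the watch-case hanger on the hook inside the curing cabinet

### The arm

A 6-joint arm with a two-finger parallel gripper is mounted at the origin on the work surface. World frame = base frame: x ahead of the robot, y to its left, z up, the work surface at z = 0. Lengths are in m, angles in rad, forces in N, time in s.
With the tool pointing down it reaches from about 0.375 to 0.9 m from the base axis. Payload 3.1 kg.
Tool frame: the origin (TCP) lies at the centre of the arm's flange, where the gripper is bolted on; the fingertips stand 182 mm ahead of it and the grasp point (between the pads) lies 164 mm ahead of it; z points along the fingers, y is the line along which they close (so a half turn about z gives the same grasp; the last joint's range is limited). The gripper opens to 87 mm and grips with 3 to 60 N. Pads are 19 mm wide; open, the fingers measure 117 mm over their backs; the gripper's body (75 mm by 190 mm) begins 51 mm behind the grasp point.
Start: joints at [-1.286, 0.527, 1.433, -0, 1.181, -0.178], TCP at [0.279, -0.559, 0.405] pointing down, gripper open.
Joint ranges: [-3.08, 3.08], [-0.75, 2.2], [0.22, 2.44], [-1.43, 4.57], [0, 2.65], [-2.85, 2.85]. Speed limits (rad/s): [2.79, 2.79, 3.14, 3.14, 3.14, 3.14].

### API

Orientations are given as a unit quaternion [x, y, z, w].
In Python, from rig import * gives the robot as it stands.
- The arm moves only by the tool move_arm, never from a script. Its argument "commands" is a list that holds one entry, the list of rows, each a list of 6 numbers: the shift along the tool's x, y, z in units of 40 mm (1.0 is 40 mm), then the turn, a rotation vector about the tool's x, y, z in rad. A call has 1 to 12 rows; each row is the pose to reach, as a shift and turn from the pose commanded when the call began, along the tool's axes at that moment; what a row does not reach only later rows make up. A row lasts 1/8 s, in which the tool goes at most 62.5 mm and 10.7 degrees, less where a joint would pass 70% of its speed; a pose out of reach is approached as far as the arm can. A call with a gripper value outside its range is refused whole. "claw" is the closure, from -1 (fully open) to 1 (shut), so that 0 is half open, set as the call begins (left out, the last holds). The fingers move at their own pace and stop on an object; "squeeze" is the grip in N (left out, the last holds). Time passes only in rows, so rows that repeat a pose let the fingers close. It gives the time, the measured TCP pose, the force, the opening and the grip force at its end, in the units of the state.
- get_obs(): the state, without advancing time (a new reading comes with each control period).
- camera(name): name is "side" or "top" or "wrist"; returns a dict with "pixels" (400x640x3 uint8, blue, green, red), "range_z" (400x640 float32, m along the optical axis (not along the pixel's ray), 0 where there is no reading), "camera_matrix" (3x3 intrinsics, pixels), "extrinsics" (4x4, takes a point from world to camera coordinates). Camera axes: x right, y up, looking along -z (the intrinsics and any distortion apply to the point x, -y, -z); pixel columns grow to the right and rows downward; lengths in m; the calibration is good to about 2 mm. A picture is of the moment at which its call begins.
- hand_in(): hands the job in; it is judged then, once.
The state is a dict: "time": time; "q": joint angles; "joint_velocities": joint speeds; "joint_torque": joint torques, N m; "position": TCP position; "tool_rot": TCP orientation; "ft_force": force on the tool from outside, world axes, zero at the start; "moment": the same for the moment, N m; "grip_width": finger opening in m; "grip_force": force on a finger pad.
Only numpy, scipy, OpenCV 4.12 (cv2) and the standard library are available. Lean on these libraries where they do the work, as an engineer would, in place of code of your own. Each camera call takes 0.05 s, during which the arm holds its last target. There are 200 camera calls.

### The job

Take the hanger with the watch case out of its tray, let it down through the mouth in the top of the curing cabinet without anything touching the mouth's frame, and feel for the hook inside with light pushes. Put the hanger's eye over the hook's lip, push the sprung pad back and press the hanger down between lip and pad until it is fully seated on the rod, still in the gripper and without forcing the hook (never as much as 20 N), then let go and withdraw, leaving it hanging upright. Leave the other things on the bench where they are.

Things in the scene. Friction and masses are not known exactly. Their poses are not given: they have to be found in the camera images.
- hanger: Loose hanger, 0.2 kg, standing in a grey tray. Steel plate 44 mm wide (y), 4 mm thick (x), 100 mm high, centred on a foot 20 (x) by 44 (y) by 5 mm. A round watch case (36 mm across, 9 thick, centre 36 up) is fixed to its -x face. Black handle on top. Origin: centre of the foot's underside, z up. It must hang with its +x face towards the rail, its axes parallel to hookrail's
- eye_top (a point): on the hanger, axes as the hanger's: middle of the upper edge of the eye, 84 mm above the foot's underside. The eye is a rectangular hole through the plate, 10 mm wide (y), 22 mm tall, from 62 to 84 mm up. When hung, this upper edge rests on the hook's rod: this point is then 3 mm above the rail's axis (z = 3 mm in hookrail), at x = -50 mm in hookrail
- handle (a point): on the hanger, in its handle, 165 mm above the foot's underside and 20 mm below the handle's top; the handle is 10 mm thick (x), 20 mm wide (y), from 100 to 185 mm up. Gripped here from above, closing along the hanger's x, a gripper's fingertips (19 mm lower) stay some 10 mm above the mouth's frame when the hanger hangs
- stand: fixed tray: black base 70 x 86 mm with a pocket 26 (x) x 48 mm (y) within a grey rim; pocket floor 5 mm, rim 11 mm above the bench. The hanger stands in it, about parallel to it. Origin: centre of the underside, on the bench, z up
- cabinet: fixed white curing cabinet, 170 (x) by 190 (y) by 160 mm high, clear pane on its +x side; closed but for the mouth in its top. Origin: centre of the underside, on the bench, z up
- mouth: the cabinet's grey top frame, a 4 mm sheet (top 160 mm above the bench) with a mouth 66 (x) by 100 mm (y) through which the hanger is let down. Origin: the mouth's centre, at half the sheet's thickness; axes as the cabinet's. Nothing may touch this frame
- hookrail: fixed rail in the cabinet, a round bar 10 mm thick along y, 63 mm to the +x side of the mouth's centre, 105 mm above the bench (53 below the frame). Origin: its middle; axes as the cabinet's. It carries one hook, clamped stiffly anywhere up to 16 mm to either side (y) of the rail's middle: this and all other poses do NOT tell where; it must be seen or felt
- lip_line (a point): fixed point at x = -57 mm in hookrail, y = z = 0, axes as hookrail's: the plane of the lip's front. From the rail the hook is a level rod 6 mm thick along -x, ending here in an upturned lip 5 mm thick (x), 6 mm wide, from 3 mm below to 12 mm above the rod's axis. The hook's y is the unknown one. A plate pushed towards +x off the hook's line stops on the lip's front
- pad_line (a point): fixed point 7 mm behind lip_line (+x), axes as hookrail's: the resting face of a sprung pad on the rod, 2 mm behind the lip; 26 mm wide (y), from 14 mm below to 11 mm above the rod's axis. Yields 14 mm to +x: 3 N to start, 4.3 N at 5 mm, 6.5 N at the stop. Pad and lip grip the 4 mm plate once it is down between them; it does not sink by its own weight. Damped, so push slowly
- screwdriver: screwdriver, 150 mm, loose bystander lying on the bench; origin under its middle
- flux_jar: small closed jar, 36 mm wide, 35 mm high, loose bystander; origin at the centre of its underside
- phone: black phone 150 x 72 x 9 mm lying flat, loose bystander; origin at the centre of its underside
- tweezers: steel tweezers 135 mm long, 5 mm high, loose bystander lying flat; origin under their middle
Mind the look-alikes: they are no part of the job. Of the things like the hanger, leave any that is purple; of the rest the smaller one is meant.

How it is judged:
On the way, in this order (a step that is already met when the one before it is completed fails the run):
1. the hanger is lifted out of its tray in the gripper (z of hanger in the frame of stand above 0.06 m and contact force between the fingers and hanger above 1 N), for 0.2 s.
2. the hanger is pressed fully down on the hook's rod, behind the lip, while still held (z of eye_top in the frame of hookrail between 0.001 and 0.0055 m and x of eye_top in the frame of hookrail between -0.053 and -0.035 m and y of eye_top in the frame of hookrail between -0.019 and 0.019 m and contact force between hanger and hookrail above 1 N and contact force between the fingers and hanger above 1 N), for 0.2 s.
At the end, for the whole second after the job is handed in: the hanger hangs on the hook, let go and at rest: the eye's upper edge on the rod (1 to 5.5 mm above the rail's axis, nominally 3), the plate behind the lip (eye_top at x -53 to -46 mm and within 19 mm of the rail's middle in y), upright within 7 degrees and facing the rail within 11 degrees (z of eye_top in the frame of hookrail between 0.001 and 0.0055 m and x of eye_top in the frame of hookrail between -0.053 and -0.046 m and y of eye_top in the frame of hookrail between -0.019 and 0.019 m and contact force between hanger and hookrail above 0.5 N and angle between hanger's own z axis and vertical below 0.12 rad and angle between the x axis of hanger and the x axis of hookrail, either way round below 0.2 rad and linear speed of hanger below 0.02 m/s and angular speed of hanger below 0.2 rad/s); the robot touches nothing.
It fails at once if anything touches the frame of the cabinet's mouth (contact force between anything else and mouth above 0.5 N).
It fails at once if the hook, its pad or the rail is pressed with 20 N or more by the hanger (contact force between hanger and hookrail above 20 N).
It fails at once if the robot itself touches the hook with 20 N or more (contact force between any of the arm, the fingers and hookrail above 20 N).
It fails at once if another thing on the bench is moved by more than 20 mm (distance of any of screwdriver, flux_jar, phone, tweezers from where it was at the start of the episode above 0.02 m).
It also fails if it takes over 58 s, if anything falls off the work surface, if the arm or the gripper's body presses on something with over 40 N, if the wrist force passes 120 N, or if a joint passes its speed limit or range.

## Working session

There is one attempt and no reset: what is moved stays moved. The work goes in short steps, Python scripts to look and compute and a tool call to move; the robot and the scene stay as the last step left them, time stands still between calls to the robot, and variables do not carry over. Pictures are saved under pics/ and viewed, at most 10 in all, crops included, and the job is handed in when it is done.

Besides the shell and the picture viewer there is one more tool, called after "Call:" as name([rows], argument=value, ...), one row to a line, values as JSON. move_arm: Moves the arm, as the interface text tells. Its arguments: {"type":"object","properties":{"commands":{"type":"array","items":{"type":"array","items":{"type":"array","items":{"type":"number"}}}},"claw":{"type":"number"},"squeeze":{"type":"number"}},"required":["commands"]}

```bash
mkdir -p pics; cat > h.py <<'E'
from rig import *
import numpy as np, cv2
from scipy.spatial.transform import Rotation as R
def pts(c):
    K=c["camera_matrix"];E=np.array(c["extrinsics"]);z=c["range_z"]
    v,u=np.mgrid[0:z.shape[0],0:z.shape[1]]
    X=(u-K[0,2])/K[0,0]*z;Y=-(v-K[1,2])/K[1,1]*z
    P=np.stack([X,Y,-z,np.ones_like(z)],-1)@np.linalg.inv(E).T
    return P[...,:3]
E
python3 - <<'E'
from h import *
for n in("top","side"):
    c=camera(n);cv2.imwrite(f"pics/{n}0.png",c["pixels"]);np.savez(f"{n}0.npz",**c)
    print(n,c["camera_matrix"],c["extrinsics"])
print(get_obs())
E
```

```text
top [[503.76570928   0.         324.19857415]
 [  0.         503.76570928 196.50477228]
 [  0.           0.           1.        ]] [[ 0.01426245 -0.99963584 -0.02290788 -0.05611859]
 [ 0.98359967  0.00990659  0.18009318 -0.57607216]
 [-0.17980066 -0.02510076  0.98338277 -0.98275921]
 [ 0.          0.          0.          1.        ]]
side [[415.0372005    0.         325.85332672]
 [  0.         415.0372005  193.52023964]
 [  0.           0.           1.        ]] [[-0.90534416 -0.42441966 -0.01482879  0.51885324]
 [ 0.2375508  -0.53505391  0.81073234 -0.27525425]
 [-0.35202495  0.7304692   0.58522917 -0.85626493]
 [ 0.          0.          0.          1.        ]]
{'time': 0.1, 'q': array([-1.28648979e+00,  5.28382024e-01,  1.43374406e+00, -4.02898069e-05,
        1.18137065e+00, -1.78494387e-01]), 'joint_velocities': array([-0.00064753, -0.00281759, -0.00291979, -0.00049756, -0.00157345,
        0.00176254]), 'joint_torque': array([-1.11399924e-03, -4.40985954e+01, -1.77149981e+01,  6.33974117e-02,
        5.34055266e-02, -4.06479364e-05]), 'position': array([ 0.27897664, -0.55895416,  0.4038733 ]), 'tool_rot': array([ 9.73343968e-01,  2.29348238e-01, -6.89485388e-05, -9.49724498e-04]), 'ft_force': array([-0.40171701, -1.14702591, -0.69617539]), 'moment': array([-0.00199425, -0.04749108, -0.04048208]), 'grip_force': 0.0, 'grip_width': 0.08713932345585361}
```

View pics/top0.png

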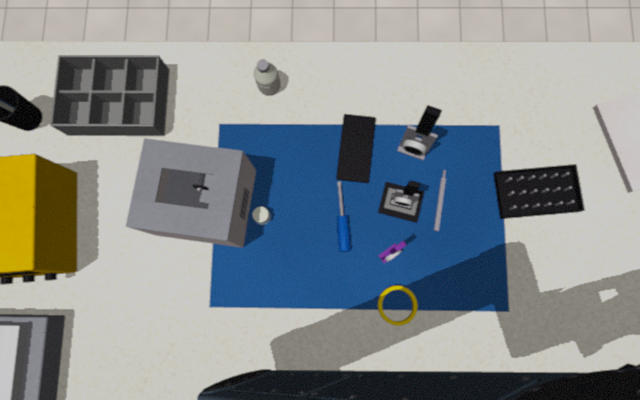

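View pics/side0.png

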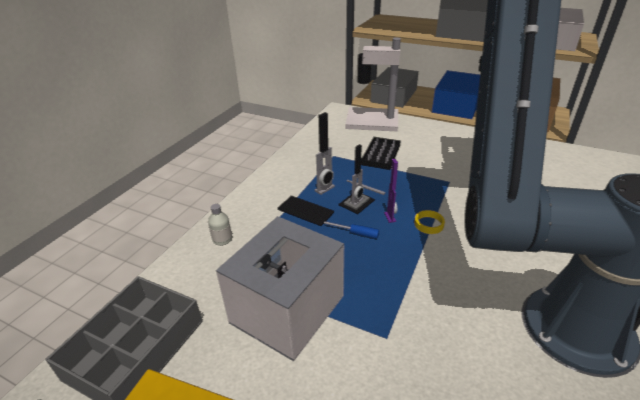

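The top picture shows the target hanger in its black tray at about (402,200), the larger one at (420,140), a purple one at (395,250), and the cabinet mouth at (185,187) with the hook near (203,187). I'll enlarge these.

```bash
python3 - <<'E'
from h import *
c=np.load("top0.npz");im=c["pixels"]
a=cv2.resize(im[135:250,120:265],None,fx=5,fy=5,interpolation=cv2.INTER_CUBIC)
b=cv2.resize(im[165:240,360:450],None,fx=8,fy=7.6,interpolation=cv2.INTER_CUBIC)
cv2.imwrite("pics/a.png",a);cv2.imwrite("pics/b.png",b)
s=np.load("side0.npz")
d=cv2.resize(s["pixels"][135:235,320:420],None,fx=6,fy=6,interpolation=cv2.INTER_CUBIC)
cv2.imwrite("pics/d.png",d)
P=pts(c)
# hanger/tray cloud heights
for z0,z1 in((.004,.007),(.009,.0125),(.10,.15),(.15,.3)):
  pass
sub=P[165:240,360:440].reshape(-1,3)
Q=pts(s);sq=Q[130:225,335:385].reshape(-1,3)
for n,S in(("top",sub),("side",sq)):
  for z in np.arange(0,.22,.01):
    m=(S[:,2]>z)&(S[:,2]<z+.01)
    if m.sum()>3: print(n,round(z,3),m.sum(),S[m].min(0).round(3),S[m].max(0).round(3),np.median(S[m],0).round(3))
# cabinet top
C=P[130:255,120:265].reshape(-1,3);m=abs(C[:,2]-.16)<.006;t=C[m][:,:2].astype(np.float32)
print(m.sum(),np.median(C[m][:,2]),cv2.minAreaRect(t))
E
```

```text
top 0.0 3779 [ 0.495 -0.296  0.   ] [ 0.658 -0.124  0.01 ] [ 0.57  -0.205  0.002]
top 0.01 270 [ 0.548 -0.291  0.01 ] [ 0.654 -0.124  0.016] [ 0.569 -0.192  0.012]
top 0.02 8 [ 0.564 -0.233  0.022] [ 0.58  -0.191  0.03 ] [ 0.574 -0.197  0.027]
top 0.03 14 [ 0.564 -0.233  0.031] [ 0.581 -0.191  0.039] [ 0.567 -0.207  0.035]
top 0.04 32 [ 0.562 -0.234  0.04 ] [ 0.58  -0.192  0.05 ] [ 0.568 -0.206  0.045]
top 0.05 89 [ 0.562 -0.234  0.05 ] [ 0.582 -0.191  0.06 ] [ 0.57  -0.211  0.056]
top 0.06 35 [ 0.567 -0.23   0.06 ] [ 0.58  -0.191  0.07 ] [ 0.576 -0.212  0.066]
top 0.07 19 [ 0.57  -0.233  0.07 ] [ 0.584 -0.191  0.079] [ 0.573 -0.217  0.074]
top 0.08 18 [ 0.57  -0.232  0.08 ] [ 0.58  -0.193  0.09 ] [ 0.577 -0.205  0.084]
top 0.09 19 [ 0.57  -0.232  0.09 ] [ 0.581 -0.191  0.1  ] [ 0.576 -0.207  0.094]
top 0.1 32 [ 0.57  -0.232  0.101] [ 0.583 -0.192  0.109] [ 0.576 -0.205  0.105]
top 0.11 12 [ 0.57 -0.22  0.11] [ 0.575 -0.202  0.12 ] [ 0.572 -0.209  0.116]
top 0.12 14 [ 0.569 -0.219  0.121] [ 0.58  -0.202  0.13 ] [ 0.572 -0.21   0.125]
top 0.13 15 [ 0.57 -0.22  0.13] [ 0.582 -0.203  0.
[... 1494 characters left out ...]
ide 0.12 22 [ 0.569 -0.22   0.121] [ 0.582 -0.201  0.13 ] [ 0.573 -0.206  0.125]
side 0.13 20 [ 0.569 -0.22   0.131] [ 0.581 -0.201  0.14 ] [ 0.573 -0.204  0.135]
side 0.14 21 [ 0.57  -0.219  0.141] [ 0.582 -0.201  0.15 ] [ 0.573 -0.205  0.145]
side 0.15 25 [ 0.57  -0.219  0.151] [ 0.584 -0.199  0.16 ] [ 0.573 -0.205  0.155]
side 0.16 19 [ 0.57  -0.216  0.16 ] [ 0.583 -0.201  0.17 ] [ 0.574 -0.205  0.164]
side 0.17 20 [ 0.57  -0.221  0.171] [ 0.58  -0.202  0.18 ] [ 0.573 -0.207  0.175]
side 0.18 31 [ 0.568 -0.222  0.18 ] [ 0.581 -0.201  0.19 ] [ 0.574 -0.21   0.186]
7399 0.15977633771184951 ((0.5709115862846375, 0.207393616437912), (0.1918211281299591, 0.1708897352218628), 82.90023803710938)
```

View pics/a.png

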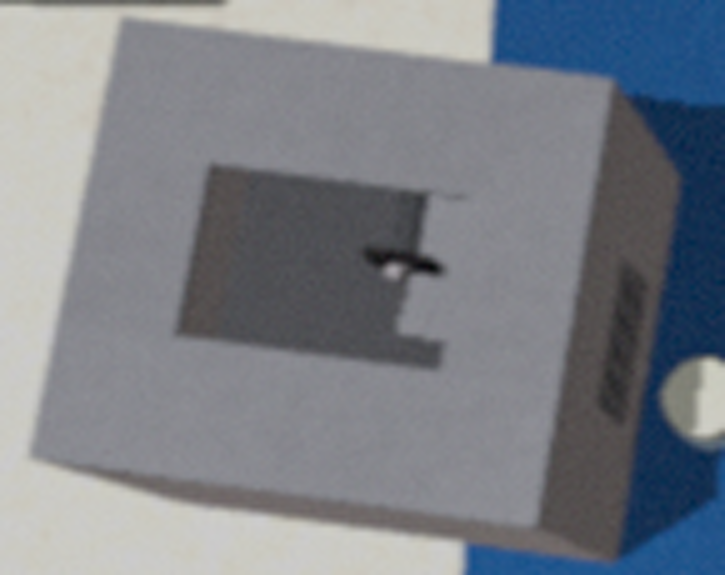

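View pics/b.png

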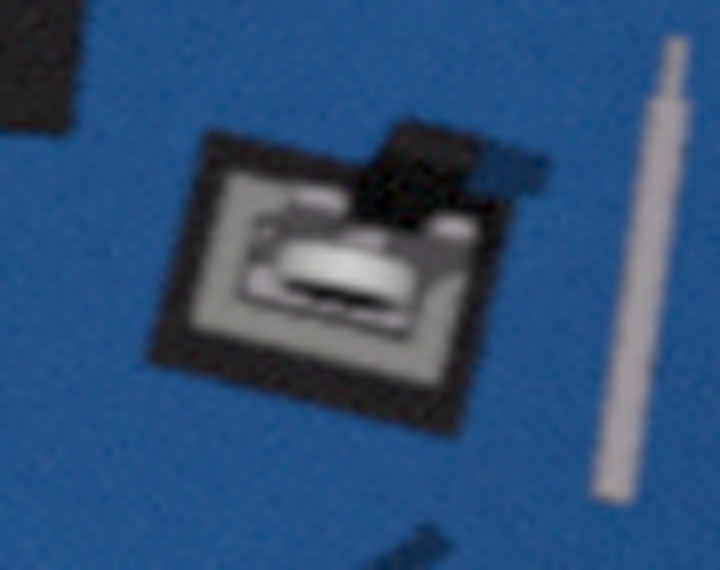

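View pics/d.png

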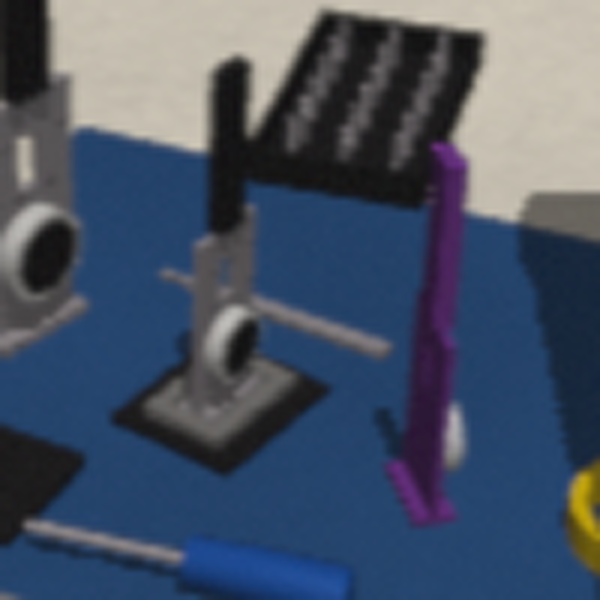

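The crops show the mouth (crop a, corners near (212,165), (180,335), (440,368)) with a dark pad at (400,258) and a pale lip in front of it at (393,270). So the cabinet's +x is up in the image. The target hanger's case faces image-down, which is -x, so it already faces the right way. Next I'll fit the poses.

```bash
python3 - <<'E'
from h import *
from scipy.optimize import least_squares
c=np.load("top0.npz");P=pts(c);s=np.load("side0.npz");Q=pts(s)
def fit_line(S,z0,z1,lab):
    m=(S[:,2]>z0)&(S[:,2]<z1)&(S[:,0]>.55)&(S[:,0]<.6)&(S[:,1]>-.24)&(S[:,1]<-.185)
    p=S[m][:,:2];p=p.astype(np.float32);vx,vy,x,y=cv2.fitLine(p,cv2.DIST_HUBER,0,.001,.001).ravel()
    print(lab,len(p),"yaw",np.degrees(np.arctan2(-vx*np.sign(vy),abs(vy))),p.mean(0), cv2.minAreaRect(p))
a=P[165:240,360:450].reshape(-1,3);b=Q[130:225,335:385].reshape(-1,3)
fit_line(a,.07,.104,"plate top");fit_line(b,.07,.104,"plate side")
fit_line(a,.187,.2,"handtop top");fit_line(b,.12,.2,"hand side");fit_line(np.r_[a,b],.115,.2,"hand both")
m=(abs(a[:,2]-.011)<.002);t=a[m];t=t[(t[:,1]>-.25)&(t[:,1]<-.17)&(t[:,0]>.53)&(t[:,0]<.62)];print("rim",len(t),cv2.minAreaRect(t[:,:2].astype(np.float32)))
# mouth: corners from image gradient rays -> z=.16
K=c["camera_matrix"];E=np.array(c["extrinsics"])
def ray(u,v,z):
    d=np.array([(u-K[0,2])/K[0,0],-(v-K[1,2])/K[1,1],-1]);Rt=E[:3,:3].T;o=-Rt@E[:3,3];d=Rt@d;return o+d*(z-o[2])/d[2]
f=lambda x,y,z:ray(120+x/5-.4,135+y/5-.4,z).round(4)
for n,q in dict(tl=(212,165),bl=(180,335),br=(440,368),tr=(468,195)).items(): print(n,f(*q,.16))
cor=[f(x,y,.16) for x,y in((125,18),(612,78),(540,527),(32,455))];print("cab corners",cor,np.mean(cor,0))
print("cam",-E[:3,:3].T@E[:3,3])
print("lip",f(393,270,.117),"pad ends",f(368,250,.116),f(440,268,.116))
# depth rows inside mouth
for v in range(166,212,3): print(v,[int(1000*P[v,u,2]) for u in range(155,216,2)])
E
```

```text
plate top 66 yaw -13.664493 [ 0.57521725 -0.21149045] ((0.57555091381073, -0.21219493448734283), (0.043869733810424805, 0.004315605387091637), 74.06379699707031)
plate side 93 yaw -13.067747 [ 0.57532257 -0.20875113] ((0.5756738185882568, -0.21045233309268951), (0.0462859570980072, 0.007381325587630272), 78.92220306396484)
handtop top 56 yaw -22.954239 [ 0.5760532  -0.21225156] ((0.5762412548065186, -0.21228329837322235), (0.01999896951019764, 0.009840321727097034), 78.3125991821289)
hand side 159 yaw -25.642952 [ 0.574489  -0.2078441] ((0.5746023654937744, -0.21121817827224731), (0.02249632403254509, 0.013629157096147537), 60.7164192199707)
hand both 342 yaw -22.09378 [ 0.57423145 -0.20933034] ((0.57567298412323, -0.2112976610660553), (0.022697120904922485, 0.014527851715683937), 74.25971221923828)
rim 220 ((0.5762248635292053, -0.2093077301979065), (0.07635617256164551, 0.06179651618003845), 81.89006805419922)
tl [0.6087 0.252  0.16  ]
bl [0.5442 0.2592 0.16  ]
br [0.5329 0.162  0.16  ]
tr [0.5981 0.1552 0.16  ]
cab corners [array([0.6655, 0.2893, 0.16  ]), array([0.6435, 0.1034, 0
[... 1598 characters left out ...]
, 8, 8, 6, 161, 160, 161]
199 [156, 44, 34, 24, 10, 9, 6, 9, 9, 9, 5, 5, 7, 8, 7, 3, 7, 5, 6, 12, 7, 7, 8, 5, 7, 2, 6, 8, 160, 158, 159]
202 [158, 160, 33, 18, 8, 4, 10, 7, 10, 9, 8, 4, 8, 8, 8, 8, 8, 7, 7, 8, 3, 10, 8, 3, 11, 5, 7, 161, 159, 160, 159]
205 [161, 157, 159, 159, 158, 161, 158, 159, 162, 158, 160, 160, 159, 7, 7, 6, 8, 3, 9, 6, 6, 7, 10, 7, 7, 4, 7, 162, 163, 161, 160]
208 [159, 159, 159, 159, 159, 157, 158, 159, 161, 160, 158, 159, 158, 162, 1068, 157, 159, 159, 155, 158, 159, 157, 158, 160, 8, 3, 9, 160, 160, 160, 161]
211 [161, 157, 160, 157, 159, 160, 159, 159, 160, 160, 158, 157, 160, 160, 157, 156, 158, 160, 160, 156, 161, 160, 158, 160, 162, 161, 155, 159, 157, 158, 159]
```

```bash
cat >> h.py <<'E'
def plan(p,yaw,o=None):
    """shift (units) + turn about tool z to get TCP to p with tool y axis at world angle yaw deg"""
    o=o or get_obs();T=R.from_quat(o["tool_rot"])
    x=np.radians(yaw+90);G=R.from_matrix(np.array([[np.cos(x),np.sin(x),0],[np.sin(x),-np.cos(x),0],[0,0,-1]]))
    sh=T.inv().apply(np.array(p)-o["position"])/.04
    r=(T.inv()*G).as_rotvec()
    return sh.round(3),r.round(4)
E
python3 - <<'E'
from h import *
for f in("top","side"):
  P=pts(np.load(f+"0.npz")).reshape(-1,3)
  for n,b in dict(big=(.6,.75,-.33,-.17),purple=(.4,.54,-.28,-.13)).items():
    m=(P[:,0]>b[0])&(P[:,0]<b[1])&(P[:,1]>b[2])&(P[:,1]<b[3])&(P[:,2]>.1)&(P[:,2]<.35)
    S=P[m]; print(f,n,m.sum(),S.min(0).round(3),S.max(0).round(3))
print(plan((.576,-.2115,.43),-13.5))
P=pts(np.load("top0.npz"))
M=np.array([.571,.2072]);a=np.radians(-6.8);
for v in range(175,192):
  for u in range(185,212):
    p=P[v,u]
    if .095<p[2]<.125:
      d=p[:2]-M;print(v,u,(1000*np.array([d@[np.cos(a),np.sin(a)],d@[-np.sin(a),np.cos(a)],p[2]])).round(0),end=";")
E
```

```text
top big 666 [ 0.679 -0.266  0.1  ] [ 0.703 -0.209  0.253]
top purple 104 [ 0.455 -0.195  0.1  ] [ 0.475 -0.17   0.189]
side big 524 [ 0.678 -0.266  0.1  ] [ 0.702 -0.207  0.25 ]
side purple 179 [ 0.457 -0.193  0.101] [ 0.475 -0.174  0.185]
(array([10.523, -4.458, -0.642]), array([-0.0016, -0.0011, -0.8724]))
175 201 [ 37. -11. 110.];175 202 [ 37. -13. 110.];175 203 [ 38. -15. 109.];175 204 [ 38. -17. 110.];175 205 [ 39. -17. 105.];176 200 [ 36.  -8. 105.];176 201 [ 35. -11. 108.];176 202 [ 35. -14. 111.];176 203 [ 36. -15. 109.];176 204 [ 36. -18. 111.];176 205 [ 37. -17. 104.];177 200 [ 33.  -9. 107.];177 201 [ 33. -11. 109.];177 202 [ 33. -14. 112.];177 203 [ 34. -16. 110.];178 200 [ 31. -10. 110.];178 201 [ 31. -12. 111.];178 202 [ 31. -15. 113.];178 203 [ 32. -15. 108.];178 204 [ 32. -17. 107.];179 200 [ 29. -10. 108.];179 201 [ 29. -12. 109.];179 202 [ 30. -14. 107.];179 203 [ 30. -16. 110.];179 204 [ 30. -18. 109.];180 200 [ 26. -12. 112.];180 201 [ 28. -12. 107.];180 202 [ 28. -14. 107.];180 203 [ 28. -17. 109.];180 204 [ 28. -18. 107.];181 199 [ 26.  -7. 104.];181 200 [ 25. -
[... 1507 characters left out ...]
.];188 196 [12. -2. 98.];188 197 [ 10. -10. 116.];188 198 [ 10. -11. 115.];188 199 [ 10. -14. 116.];188 200 [ 12. -12. 104.];188 201 [ 12. -14. 106.];188 202 [ 13. -16. 103.];188 203 [ 13. -18. 104.];188 204 [ 12. -21. 109.];188 205 [ 12. -23. 110.];188 206 [ 13. -25. 110.];188 207 [ 14. -26. 105.];188 208 [ 15. -25.  96.];189 197 [  8. -10. 114.];189 198 [  7. -13. 119.];189 199 [  8. -14. 118.];189 200 [  8. -16. 116.];189 201 [ 10. -15. 108.];189 205 [ 13. -20.  96.];189 206 [ 13. -22.  99.];189 207 [ 13. -25. 100.];190 198 [  6. -12. 115.];190 199 [  6. -14. 114.];190 200 [  7. -15. 113.];190 201 [  7. -17. 111.];191 199 [  6. -11. 103.];191 200 [  6. -14. 107.];191 201 [  6. -15. 105.];
```

```bash
python3 - <<'E'
from h import *
a=np.radians(-13.5);c0=np.array([.576,-.2115])
for f in("top","side"):
  P=pts(np.load(f+"0.npz")).reshape(-1,3)
  for n,b in dict(big=(.6,.75,-.33,-.17),purple=(.4,.54,-.28,-.13)).items():
    m=(P[:,0]>b[0])&(P[:,0]<b[1])&(P[:,1]>b[2])&(P[:,1]<b[3])&(P[:,2]>(.15 if n=="big" else .1))&(P[:,2]<.35)
    d=P[m][:,:2]-c0;L=np.c_[d@[np.cos(a),np.sin(a)],d@[-np.sin(a),np.cos(a)]];print(f,n,np.percentile(L,[1,99],axis=0).round(4).tolist())
E
```

```text
top big [[0.1101, -0.0109], [0.125, 0.0152]]
top purple [[-0.126, -0.0087], [-0.1032, 0.0091]]
side big [[0.1091, -0.0098], [0.1255, 0.0172]]
side purple [[-0.1235, -0.0056], [-0.104, 0.0099]]
```

Call:
move_arm([
  [[0,0,-1,0,0,0],[2,-0.9,-1.5,0,0,-0.17],[4,-1.8,-1.5,0,0,-0.35],[6,-2.7,-1.5,0,0,-0.5],[7.5,-3.3,-1.5,0,0,-0.65],[9,-4,-1.5,0,0,-0.8],[10.5,-4.45,-1.5,0,0,-0.872],[10.5,-4.45,-1.5,0,0,-0.872],[10.5,-4.45,-1.5,0,0,-0.872]],
], claw=0, squeeze=25)

```text
time: 1.23
position: [0.5771, -0.2094, 0.4642]
tool_rot: [0.784, 0.621, 0.0, -0.0]
ft_force: [-0.3, -0.4, -0.5]
grip_width: 0.0431
grip_force: 0.0
```

```bash
python3 - <<'E'
from h import *
c=camera("wrist");cv2.imwrite("pics/w1.png",c["pixels"]);P=pts(c).reshape(-1,3)
m=(abs(P[:,0]-.576)<.03)&(abs(P[:,1]+.211)<.03)
for z0,z1 in((.06,.104),(.115,.183),(.184,.2)):
    S=P[m&(P[:,2]>z0)&(P[:,2]<z1)]
    if len(S)>5: print(z0,len(S),S.mean(0).round(4),np.median(S[:,2]).round(4),cv2.minAreaRect(S[:,:2].astype(np.float32)))
print(plan((.576,-.2115,.334),-13.5))
E
```

```text
0.06 33 [ 0.5813 -0.192   0.0941] 0.1027 ((0.5806588530540466, -0.19446523487567902), (0.012259026058018208, 0.0033068449702113867), 75.98851776123047)
0.115 168 [ 0.5794 -0.2008  0.153 ] 0.1548 ((0.5794103145599365, -0.20109103620052338), (0.0015896379482001066, 0.009899048134684563), 78.98164367675781)
0.184 317 [ 0.5775 -0.2097  0.1887] 0.1889 ((0.577351987361908, -0.2101118415594101), (0.020069651305675507, 0.009810427203774452), 76.7943115234375)
(array([-0.079, -0.025,  3.255]), array([ 0.0003, -0.002 ,  0.0039]))
```

View pics/w1.png

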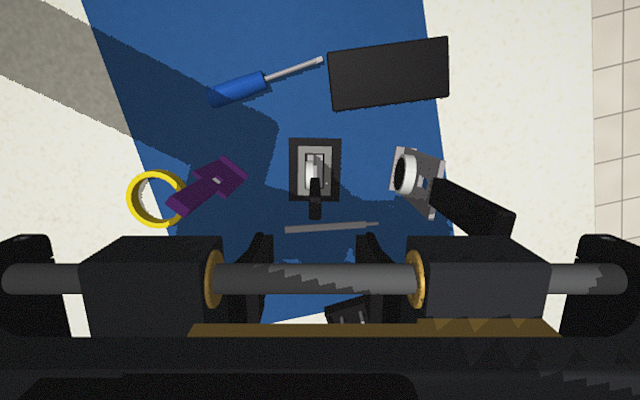

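The wrist view shows the hanger's handle at (315,195), centred under the gripper and square to the tray. The gripper will fit between the purple and the big look-alikes.

Call:
move_arm([
  [[-0.02,0,0.8,0,0,0],[-0.02,0,1.6,0,0,0],[-0.02,0,2.4,0,0,0],[-0.02,0,3,0,0,0],[-0.02,0,3.25,0,0,0],[-0.02,0,3.25,0,0,0]],
])

```text
time: 2.02
position: [0.5747, -0.214, 0.3343]
tool_rot: [0.786, 0.619, -0.0, -0.001]
ft_force: [0.1, -0.2, 0.4]
grip_width: 0.0433
grip_force: 0.0
```

Call:
move_arm([
  [[0,0,0,0,0,0],[0,0,0,0,0,0],[0,0,0,0,0,0],[0,0,0,0,0,0]],
], claw=1, squeeze=40)

```text
time: 2.52
position: [0.5753, -0.2131, 0.3352]
tool_rot: [0.785, 0.619, 0.0, 0.0]
ft_force: [0.9, -0.3, -0.0]
grip_width: 0.0115
grip_force: 0.0
```

Call:
move_arm([
  [[0,0,0,0,0,0],[0,0,0,0,0,0]],
])

```text
time: 2.78
position: [0.5753, -0.2132, 0.3351]
tool_rot: [0.785, 0.619, 0.0, 0.0]
ft_force: [0.6, 0.6, 3.0]
grip_width: 0.0094
grip_force: 40.0
```

Call:
move_arm([
  [[0,0,-0.3,0,0,0],[0,0,-0.7,0,0,0],[0,0,-1.2,0,0,0],[0,0,-1.7,0,0,0],[0,0,-2.2,0,0,0],[0,0,-2.2,0,0,0],[0,0,-2.2,0,0,0]],
])

```text
time: 3.65
position: [0.5749, -0.213, 0.4225]
tool_rot: [0.785, 0.619, -0.0, -0.0]
ft_force: [-0.4, -0.5, -2.1]
grip_width: 0.0098
grip_force: 40.0
```

```bash
python3 - <<'E'
from h import *
print(plan((.5595,.195,.54),-6.8))
E
```

```text
(array([ 9.829, -2.761, -2.933]), array([-0.0008, -0.0003, -0.1173]))
```

Call:
move_arm([
  [[0,0,-1,0,0,0],[0,0,-2,0,0,0],[1,-0.28,-2.95,0,0,0],[2.2,-0.6,-2.95,0,0,-0.02],[3.5,-1,-2.95,0,0,-0.05],[4.8,-1.35,-2.95,0,0,-0.07],[6.1,-1.7,-2.95,0,0,-0.09],[7.4,-2.1,-2.95,0,0,-0.117],[8.6,-2.4,-2.95,0,0,-0.117],[9.4,-2.65,-2.95,0,0,-0.117],[9.83,-2.76,-2.95,0,0,-0.117],[9.83,-2.76,-2.95,0,0,-0.117]],
])

```text
time: 5.15
position: [0.5598, 0.1954, 0.5399]
tool_rot: [0.747, 0.664, -0.001, -0.0]
ft_force: [-0.3, 0.1, -2.5]
grip_width: 0.0096
grip_force: 40.0
```

```bash
python3 - <<'E'
from h import *
print(get_obs()["position"],get_obs()["ft_force"])
for n in("top","side","wrist"):
    c=camera(n);np.savez(f"{n}1.npz",**c);cv2.imwrite(f"pics/{n}1.png",c["pixels"])
    P=pts(c).reshape(-1,3);m=(abs(P[:,0]-.5595)<.04)&(abs(P[:,1]-.195)<.04)
    for z0,z1 in((.275,.314),(.32,.37)):
        S=P[m&(P[:,2]>z0)&(P[:,2]<z1)]
        if len(S)>5: print(n,z0,len(S),S.mean(0).round(4),cv2.minAreaRect(S[:,:2].astype(np.float32)))
w=np.load("wrist1.npz")
cv2.imwrite("pics/w2.png",cv2.resize(w["pixels"][40:300,180:480],None,fx=2.6,fy=2.3))
E
```

```text
[0.55975722 0.19544507 0.53993244] [-0.28637486  0.10188705 -2.47875303]
top 0.275 107 [0.5568 0.1865 0.2949] ((0.5568159222602844, 0.1957101672887802), (0.006056854035705328, 0.04439563676714897), 0.08520562946796417)
top 0.32 111 [0.5584 0.1865 0.345 ] ((0.558678925037384, 0.189479798078537), (0.012058861553668976, 0.026646068319678307), 83.53595733642578)
side 0.275 279 [0.5576 0.1978 0.2944] ((0.5577811598777771, 0.19566017389297485), (0.04557017609477043, 0.010201908648014069), 77.18543243408203)
side 0.32 321 [0.5558 0.2001 0.3483] ((0.5540705323219299, 0.19978570938110352), (0.03511262312531471, 0.020582837983965874), 37.40602493286133)
wrist 0.275 189 [0.5626 0.2134 0.3045] ((0.5622701644897461, 0.21178996562957764), (0.013618100434541702, 0.009884493425488472), 83.90225219726562)
wrist 0.32 844 [0.5617 0.2059 0.3543] ((0.5615851879119873, 0.20555362105369568), (0.002858091378584504, 0.02736707404255867), 82.912841796875)
```

View pics/w2.png

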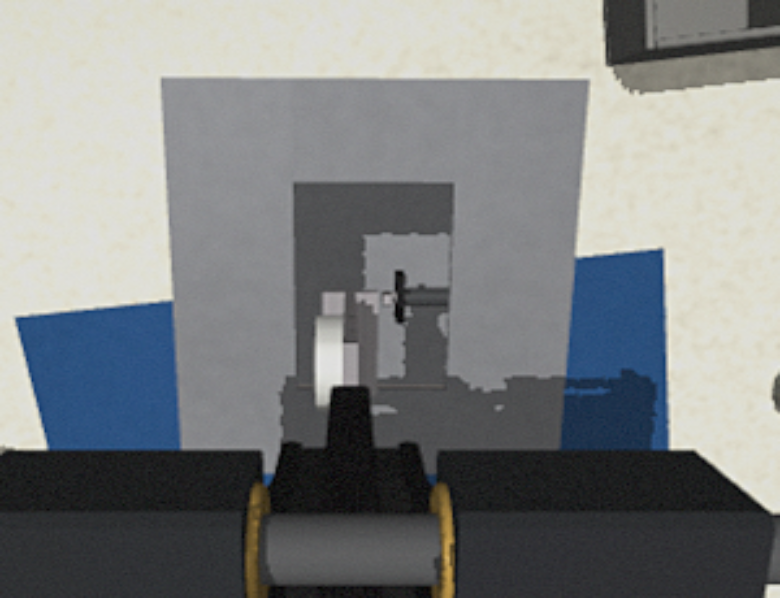

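The wrist view shows the hanger square to the mouth (crop mouth x 294–453), with the pad at (400,296), the rod to its right and the lip just left of it at (387,299). Next I'll measure the hanger and hook in cabinet axes.

```bash
python3 - <<'E'
from h import *
M=np.array([.571,.2072]);a=np.radians(-6.8);B=np.array([[np.cos(a),-np.sin(a)],[np.sin(a),np.cos(a)]])
def loc(S):return 1000*np.c_[(S[:,:2]-M)@B,S[:,2]]
for n in("top1","side1","wrist1","top0"):
    c=np.load(n+".npz");L=loc(pts(c).reshape(-1,3))
    def rep(lab,z0,z1,x0,x1,y0,y1):
        S=L[(L[:,2]>z0)&(L[:,2]<z1)&(L[:,0]>x0)&(L[:,0]<x1)&(L[:,1]>y0)&(L[:,1]<y1)]
        if len(S)>4:
            p=np.percentile(S,[2,50,98],axis=0)[:, :2];
            k=np.polyfit(S[:,1],S[:,0],1)[0];print(n,lab,len(S),p.round(1).tolist(),"slope deg",np.degrees(k).round(1))
    rep("plate",270,312,-40,10,-45,20);rep("plate low",295,312,-40,10,-45,20);rep("handle",320,350,-40,10,-45,20)
    rep("rod",100,116,21,32,-30,5);rep("pad",108,120,11,18,-40,15);rep("lip",108,122,3,10,-30,5)
    # frame hole extent
    f=L[abs(L[:,2]-160)<4]
    if n!="side1":
        for lab,ax,lo,hi in(("x-",0,-60,0),("x+",0,0,60),("y+",1,0,80),("y-",1,-80,0)):
            o=1-ax;g=f[(abs(f[:,o]-(12 if o==1 else 0))<8 if o==1 else abs(f[:,0]-15)<8)&(f[:,ax]>lo)&(f[:,ax]<hi)]
            if len(g)>5:print("  edge",lab,np.percentile(g[:,ax],98 if hi==0 else 2).round(1))
E
```

```text
top1 plate 127 [[-12.7, -35.0], [-12.1, -24.5], [-8.5, 6.7]] slope deg -1.9
top1 plate low 48 [[-14.8, -34.8], [-11.5, -28.1], [-8.5, -13.6]] slope deg -5.6
top1 handle 63 [[-15.7, -23.0], [-12.4, -22.0], [-6.3, -14.1]] slope deg -41.6
top1 rod 29 [[21.1, -17.8], [26.6, -13.5], [31.8, -8.9]] slope deg -0.9
top1 pad 31 [[12.0, -26.1], [14.1, -15.7], [17.0, -7.4]] slope deg -1.0
top1 lip 10 [[5.9, -16.3], [7.4, -13.4], [9.4, -10.1]] slope deg 9.4
  edge x- -33.6
  edge x+ 32.9
  edge y- -50.6
side1 plate 308 [[-14.7, -35.2], [-12.3, -9.3], [-8.6, 8.9]] slope deg 0.8
side1 plate low 126 [[-15.1, -35.1], [-12.2, -9.4], [-9.0, 9.3]] slope deg 0.8
side1 handle 162 [[-16.7, -22.3], [-14.9, -7.1], [-6.7, -2.6]] slope deg 14.7
side1 rod 22 [[22.8, -14.9], [27.5, -10.0], [31.4, -7.4]] slope deg 8.1
side1 pad 33 [[11.4, -25.8], [13.2, -9.1], [16.2, 0.7]] slope deg -1.9
side1 lip 15 [[4.0, -14.4], [6.4, -11.2], [9.2, -9.4]] slope deg 26.4
wrist1 plate 181 [[-11.0, -2.2], [-9.4, 7.2], [-7.3, 10.2]] slope deg 1.4
wrist1 plate low 143 [[-11.0, -2.2], [-9.4, 5.1], [-7.4, 10.2]] slope deg 1.5
wrist1 handle 259 [[-13.8, -2.9], [-8.8, -1.9], [-4.4, -1.6]] slope deg -46.8
wrist1 rod 70 [[21.8, -14.7], [26.8, -9.3], [31.9, -5.7]] slope deg 4.0
wrist1 pad 63 [[13.8, -22.1], [15.1, -9.5], [16.5, 2.9]] slope deg -0.7
wrist1 lip 16 [[6.4, -13.2], [7.7, -9.9], [9.0, -7.0]] slope deg -3.0
  edge x- -32.6
  edge x+ 33.4
  edge y+ 52.6
  edge y- -47.7
top0 rod 28 [[21.5, -18.0], [26.1, -13.4], [30.9, -8.3]] slope deg -3.7
top0 pad 40 [[12.3, -25.8], [13.9, -13.7], [16.9, -0.1]] slope deg 0.9
top0 lip 11 [[6.0, -16.4], [7.7, -13.5], [9.9, -9.6]] slope deg 10.0
  edge x- -33.5
  edge x+ 33.0
  edge y+ 49.7
  edge y- -50.2
```

Call:
move_arm([
  [[0.02,0,0.5,0,0,0],[0.02,0,1,0,0,0],[0.02,0,1.5,0,0,0],[0.02,0,2,0,0,0],[0.02,0,2.5,0,0,0],[0.02,0,3,0,0,0],[0.02,0,3.5,0,0,0],[0.02,0,3.9,0,0,0],[0.02,0,4.2,0,0,0],[0.02,0,4.33,0,0,0],[0.02,0,4.33,0,0,0],[0.02,0,4.33,0,0,0]],
])

```text
time: 6.8
position: [0.5602, 0.1958, 0.3682]
tool_rot: [0.748, 0.664, 0.001, 0.0]
ft_force: [-0.6, 0.1, -1.6]
grip_width: 0.0098
grip_force: 40.0
```

```bash
cat >> h.py <<'E'
M=np.array([.571,.2072]);_a=np.radians(-6.8);B=np.array([[np.cos(_a),-np.sin(_a)],[np.sin(_a),np.cos(_a)]])
def st():
    o=get_obs();p=o["position"];f=o["ft_force"]
    print("t",round(o["time"],2),"cab xy mm",(1000*(p[:2]-M)@B).round(2),"foot",round(1000*p[2]-330.1,2),"F cab",(f[:2]@B).round(2),round(f[2],2),"mom",o["moment"].round(2),"rv",(R.from_quat(o["tool_rot"])).apply([0,0,1]).round(4))
E
python3 -c "
from h import *
for i in range(3): st()
c=camera('wrist');cv2.imwrite('pics/w3.png',cv2.resize(c['pixels'][40:300,180:480],None,fx=2.6,fy=2.3,interpolation=cv2.INTER_CUBIC))"
```

```text
t 6.8 cab xy mm [ -9.42 -12.58] foot 38.12 F cab [-0.64  0.03] -1.56 mom [ 0.01 -0.1   0.06] rv [ 1.5e-03  2.0e-04 -1.0e+00]
t 6.8 cab xy mm [ -9.42 -12.58] foot 38.12 F cab [-0.64  0.03] -1.56 mom [ 0.01 -0.1   0.06] rv [ 1.5e-03  2.0e-04 -1.0e+00]
t 6.8 cab xy mm [ -9.42 -12.58] foot 38.12 F cab [-0.64  0.03] -1.56 mom [ 0.01 -0.1   0.06] rv [ 1.5e-03  2.0e-04 -1.0e+00]
```

View pics/w3.png

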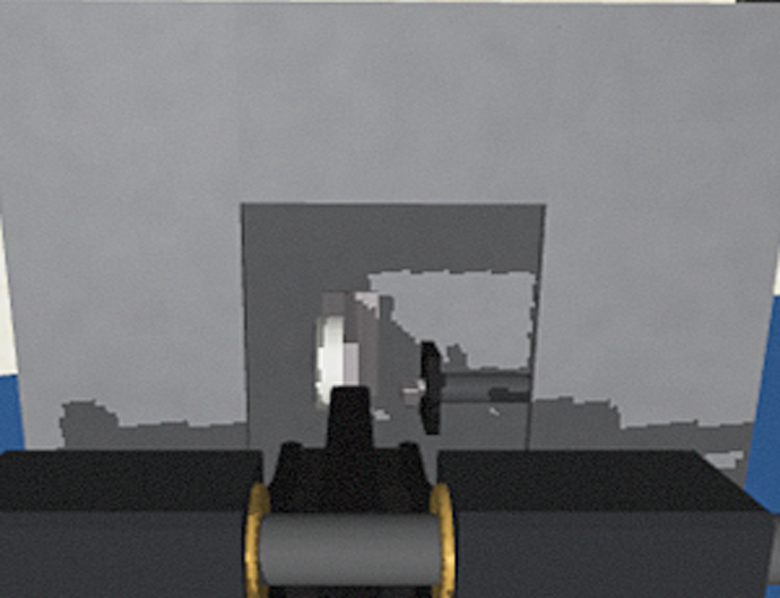

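The hanger is inside the mouth and clear of its edges (mouth x 243–545, plate about 370, lip at (410,390), pad at 430). Now a light push towards the lip.

Call:
move_arm([
  [[0,0.07,0.04,0,0,0],[0,0.14,0.04,0,0,0],[0,0.2,0.04,0,0,0],[0,0.26,0.04,0,0,0],[0,0.29,0.04,0,0,0],[0,0.29,0.04,0,0,0]],
])

```text
time: 7.6
position: [0.5715, 0.1943, 0.3659]
tool_rot: [0.748, 0.664, -0.0, -0.0]
ft_force: [-0.4, 0.1, -2.0]
grip_width: 0.0096
grip_force: 40.0
```

```bash
python3 -c "
from h import *
st()"
```

```text
t 7.6 cab xy mm [  2.01 -12.74] foot 35.8 F cab [-0.37  0.07] -1.95 mom [ 0.   -0.1   0.04] rv [-1.e-04  0.e+00 -1.e+00]
```

Call:
move_arm([
  [[0,0.025,0,0,0,0],[0,0.05,0,0,0,0],[0,0.075,0,0,0,0],[0,0.1,0,0,0,0],[0,0.1,0,0,0,0]],
])

```text
time: 8.22
position: [0.5755, 0.1938, 0.366]
tool_rot: [0.748, 0.664, 0.0, 0.0]
ft_force: [1.2, 0.1, -1.8]
grip_width: 0.0096
grip_force: 40.0
```

```bash
python3 -c "
from h import *
st()"
```

```text
t 8.22 cab xy mm [  6.04 -12.74] foot 35.88 F cab [1.19 0.29] -1.83 mom [ 0.06 -0.1   0.06] rv [ 1.e-04  0.e+00 -1.e+00]
```

Call:
move_arm([
  [[0,0.025,0,0,0,0],[0,0.05,0,0,0,0],[0,0.075,0,0,0,0],[0,0.1,0,0,0,0],[0,0.1,0,0,0,0],[0,0.1,0,0,0,0]],
])

```text
time: 8.98
position: [0.5793, 0.1934, 0.3659]
tool_rot: [0.748, 0.664, -0.0, -0.0]
ft_force: [0.3, 0.4, -1.1]
grip_width: 0.01
grip_force: 40.0
```

```bash
python3 -c "
from h import *
st()"
```

```text
t 8.97 cab xy mm [  9.93 -12.76] foot 35.82 F cab [0.22 0.47] -1.07 mom [ 0.05 -0.07  0.01] rv [-1.e-04  0.e+00 -1.e+00]
```

Call:
move_arm([
  [[0,0.02,0,0,0,0],[0,0.04,0,0,0,0],[0,0.05,0,0,0,0],[0,0.05,0,0,0,0],[0,0.05,0,0,0,0]],
])

```text
time: 9.6
position: [0.5809, 0.1932, 0.3658]
tool_rot: [0.748, 0.664, -0.001, -0.001]
ft_force: [-2.8, 0.2, -0.5]
grip_width: 0.0098
grip_force: 40.0
```

```bash
python3 -c "
from h import *
st()"
```

```text
t 9.6 cab xy mm [ 11.5  -12.75] foot 35.67 F cab [-2.84 -0.12] -0.51 mom [ 0.06  0.52 -0.03] rv [-0.0017  0.     -1.    ]
```

Call:
move_arm([
  [[0,0.02,0,0,0,0],[0,0.04,0,0,0,0],[0,0.06,0,0,0,0],[0,0.08,0,0,0,0],[0,0.1,0,0,0,0],[0,0.1,0,0,0,0],[0,0.1,0,0,0,0]],
])

```text
time: 10.48
position: [0.5852, 0.1926, 0.3658]
tool_rot: [0.748, 0.664, -0.0, -0.0]
ft_force: [-4.8, 1.0, -1.8]
grip_width: 0.0097
grip_force: 40.0
```

```bash
python3 -c "
from h import *
st()
c=camera('wrist');cv2.imwrite('pics/w4.png',cv2.resize(c['pixels'][120:240,240:440],None,fx=4,fy=4,interpolation=cv2.INTER_CUBIC))"
```

```text
t 10.47 cab xy mm [ 15.85 -12.8 ] foot 35.68 F cab [-4.84  0.43] -1.84 mom [ 0.13  0.99 -0.03] rv [-5.e-04 -1.e-04 -1.e+00]
```

View pics/w4.png

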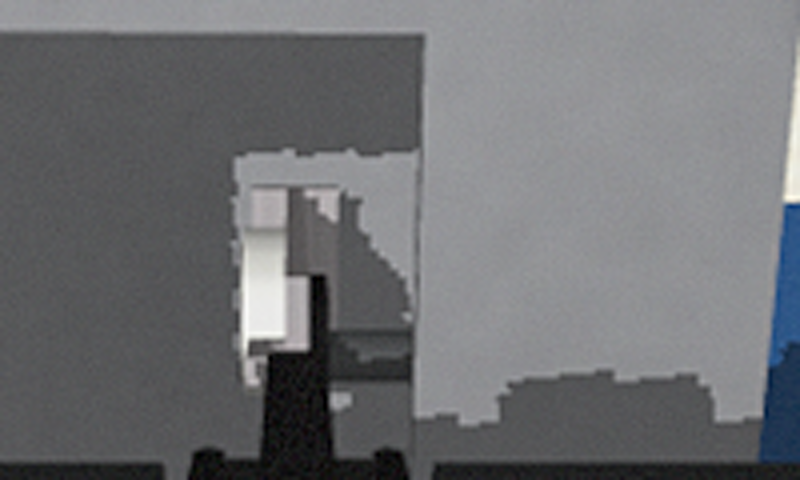

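Call:
move_arm([
  [[0,-0.01,0.03,0,0,0],[0,-0.02,0.06,0,0,0],[0,-0.02,0.09,0,0,0],[0,-0.02,0.12,0,0,0],[0,-0.02,0.15,0,0,0],[0,-0.02,0.15,0,0,0]],
])

```text
time: 11.28
position: [0.5845, 0.1927, 0.3597]
tool_rot: [0.748, 0.664, -0.0, -0.0]
ft_force: [-4.3, -0.2, -1.3]
grip_width: 0.0095
grip_force: 40.0
```

```bash
python3 -c "
from h import *
st()"
```

```text
t 11.28 cab xy mm [ 15.12 -12.75] foot 29.64 F cab [-4.27 -0.72] -1.27 mom [ 0.02  0.92 -0.07] rv [-3.e-04 -0.e+00 -1.e+00]
```

Call:
move_arm([
  [[0,0,0.025,0,0,0],[0,0,0.05,0,0,0],[0,0,0.075,0,0,0],[0,0,0.1,0,0,0],[0,0,0.1,0,0,0]],
])

```text
time: 11.9
position: [0.5845, 0.1927, 0.3558]
tool_rot: [0.748, 0.664, -0.0, -0.0]
ft_force: [-3.8, 0.4, -1.0]
grip_width: 0.0095
grip_force: 40.0
```

```bash
python3 -c "
from h import *
st()"
```

```text
t 11.9 cab xy mm [ 15.13 -12.76] foot 25.67 F cab [-3.84 -0.02] -1.05 mom [ 0.07  0.87 -0.07] rv [-3.e-04  0.e+00 -1.e+00]
```

Call:
move_arm([
  [[0,0,0.0125,0,0,0],[0,0,0.025,0,0,0],[0,0,0.0375,0,0,0],[0,0,0.0375,0,0,0]],
])

```text
time: 12.4
position: [0.5845, 0.1928, 0.3544]
tool_rot: [0.748, 0.664, -0.0, -0.0]
ft_force: [-4.4, 1.2, 0.1]
grip_width: 0.0099
grip_force: 40.0
```

```bash
python3 -c "
from h import *
st()"
```

```text
t 12.4 cab xy mm [ 15.14 -12.74] foot 24.31 F cab [-4.49  0.64] 0.08 mom [ 0.03  0.9  -0.1 ] rv [-0.  0. -1.]
```

Call:
move_arm([
  [[0,0,0.0125,0,0,0],[0,0,0.02,0,0,0],[0,0,0.02,0,0,0]],
])

```text
time: 12.78
position: [0.5846, 0.1927, 0.3538]
tool_rot: [0.748, 0.664, 0.0, 0.0]
ft_force: [-4.5, 0.1, 0.5]
grip_width: 0.0099
grip_force: 40.0
```

```bash
python3 -c "
from h import *
st()"
```

```text
t 12.78 cab xy mm [ 15.18 -12.77] foot 23.72 F cab [-4.46 -0.44] 0.46 mom [0.05 0.91 0.01] rv [ 2.e-04 -0.e+00 -1.e+00]
```

Call:
move_arm([
  [[0,0,0.01,0,0,0],[0,0,0.015,0,0,0],[0,0,0.015,0,0,0]],
])

```text
time: 13.15
position: [0.5846, 0.1928, 0.3535]
tool_rot: [0.748, 0.664, 0.0, 0.0]
ft_force: [-5.1, -0.3, 5.5]
grip_width: 0.0095
grip_force: 40.0
```

```bash
python3 -c "
from h import *
st()"
```

```text
t 13.15 cab xy mm [ 15.2  -12.72] foot 23.44 F cab [-5.   -0.86] 5.5 mom [-0.04  1.07 -0.03] rv [ 6.e-04  1.e-04 -1.e+00]
```

Call:
move_arm([
  [[0,0,0.008,0,0,0],[0,0,0.012,0,0,0],[0,0,0.012,0,0,0]],
])

```text
time: 13.52
position: [0.5846, 0.1928, 0.3534]
tool_rot: [0.748, 0.664, 0.0, 0.0]
ft_force: [-4.4, 0.8, 6.8]
grip_width: 0.0094
grip_force: 40.0
```

```bash
python3 -c "
from h import *
st()"
```

```text
t 13.53 cab xy mm [ 15.2 -12.7] foot 23.3 F cab [-4.48  0.24] 6.77 mom [-0.05  1.17  0.04] rv [ 8.e-04  1.e-04 -1.e+00]
```

Contact with the rod is clear, with about 7 N up. I'll ease the plate back against the lip before letting go.

Call:
move_arm([
  [[0,-0.015,-0.005,0,0,0],[0,-0.03,-0.008,0,0,0],[0,-0.045,-0.008,0,0,0],[0,-0.045,-0.008,0,0,0]],
])

```text
time: 14.02
position: [0.5835, 0.1929, 0.3534]
tool_rot: [0.748, 0.664, 0.001, 0.001]
ft_force: [-2.1, -1.3, 5.3]
grip_width: 0.0095
grip_force: 40.0
```

```bash
python3 -c "
from h import *
st()"
```

```text
t 14.03 cab xy mm [ 14.11 -12.73] foot 23.3 F cab [-1.89 -1.57] 5.29 mom [-0.14  0.37 -0.01] rv [ 3.1e-03  1.0e-04 -1.0e+00]
```

Call:
move_arm([
  [[0,-0.01,0,0,0,0],[0,-0.012,0,0,0,0],[0,-0.012,0,0,0,0]],
])

```text
time: 14.4
position: [0.583, 0.1929, 0.3534]
tool_rot: [0.748, 0.664, 0.001, 0.001]
ft_force: [-1.2, -1.1, 5.0]
grip_width: 0.0101
grip_force: 40.0
```

Call:
move_arm([
  [[0,0,0,0,0,0],[0,0,0,0,0,0],[0,0,0,0,0,0],[0,0,0,0,0,0],[0,0,0,0,0,0]],
], claw=0)

```text
time: 15.02
position: [0.5823, 0.1931, 0.3528]
tool_rot: [0.748, 0.664, -0.0, -0.0]
ft_force: [-1.2, 0.1, -0.1]
grip_width: 0.0422
grip_force: 0.0
```

```bash
python3 -c "
from h import *
st();print(get_obs()['grip_width'])
c=camera('wrist');cv2.imwrite('pics/w5.png',cv2.resize(c['pixels'][100:330,200:440],None,fx=3,fy=2.6,interpolation=cv2.INTER_CUBIC))
for n in('wrist','top','side'):
  P=pts(camera(n)).reshape(-1,3);L=1000*np.c_[(P[:,:2]-M)@B,P[:,2]]
  S=L[(abs(L[:,0]-13)<25)&(abs(L[:,1]+13)<20)&(L[:,2]>163)&(L[:,2]<240)]
  T=S[(S[:,2]>195)]
  print(n,len(S),[ (z,np.median(S[(S[:,2]>z)&(S[:,2]<z+10)],0).round(1).tolist()) for z in (165,175,185,195,205) if ((S[:,2]>z)&(S[:,2]<z+10)).sum()>3])
"
```

```text
t 15.03 cab xy mm [ 12.86 -12.72] foot 22.67 F cab [-1.24 -0.05] -0.11 mom [ 0.05 -0.18  0.07] rv [-1.e-04  0.e+00 -1.e+00]
0.04223454717841156
wrist 2499 [(165, [13.4, -1.4, 171.6]), (175, [12.9, -1.6, 179.9]), (185, [13.4, -1.4, 190.2]), (195, [12.9, -0.2, 199.5]), (205, [13.3, -16.1, 207.9])]
top 60 [(165, [9.9, -20.9, 170.8]), (175, [23.2, -13.9, 178.1]), (185, [33.7, -14.0, 190.8]), (195, [22.2, -17.6, 199.6]), (205, [14.0, -20.6, 208.5])]
side 340 [(165, [8.2, -7.4, 170.9]), (175, [13.3, -7.8, 180.3]), (185, [11.4, -7.4, 190.2]), (195, [31.8, -7.2, 199.6]), (205, [33.0, -5.7, 207.8])]
```

View pics/w5.png

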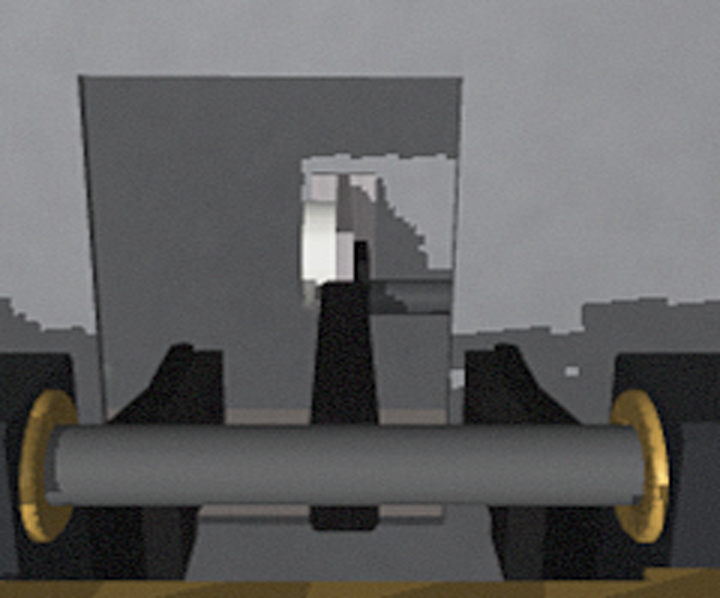

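The fingers are open and clear on both sides of the handle (345,400), and the hanger is upright behind the lip. Withdrawing straight up.

Call:
move_arm([
  [[0,0,-0.4,0,0,0],[0,0,-0.9,0,0,0],[0,0,-1.5,0,0,0],[0,0,-2.2,0,0,0],[0,0,-3,0,0,0],[0,0,-3.5,0,0,0],[0,0,-3.5,0,0,0],[0,0,-3.5,0,0,0]],
])

```text
time: 16.23
position: [0.5819, 0.193, 0.4925]
tool_rot: [0.748, 0.664, -0.0, -0.0]
ft_force: [0.7, -0.7, 0.6]
grip_width: 0.0442
grip_force: 0.0
```

```bash
python3 -c "
from h import *
st()
for n in('wrist','side','top'):
  P=pts(camera(n)).reshape(-1,3);L=1000*np.c_[(P[:,:2]-M)@B,P[:,2]]
  S=L[(abs(L[:,0]-13)<15)&(abs(L[:,1]+13)<18)&(L[:,2]>163)&(L[:,2]<240)]
  print(n,len(S),np.percentile(S,[2,98],axis=0).round(1).tolist(),[ (z,np.median(S[(S[:,2]>z)&(S[:,2]<z+10)],0).round(1).tolist()) for z in (165,185,203) if ((S[:,2]>z)&(S[:,2]<z+10)).sum()>3])
  T=S[S[:,2]>203]
  if len(T)>5: print(cv2.minAreaRect(T[:,:2].astype(np.float32)))
"
```

```text
t 16.23 cab xy mm [ 12.48 -12.84] foot 162.42 F cab [ 0.82 -0.63] 0.63 mom [-0.04 -0.07  0.06] rv [-1.e-03 -1.e-04 -1.e+00]
wrist 382 [[8.8, -18.8, 166.7], [18.0, 0.6, 208.8]] [(165, [13.1, 0.4, 169.8]), (185, [13.9, 0.5, 189.9]), (203, [13.0, -8.9, 207.6])]
((13.44264030456543, -9.083361625671387), (20.06770896911621, 9.235560417175293), 89.86534881591797)
side 199 [[6.0, -20.7, 164.7], [15.5, -0.9, 208.1]] [(165, [7.8, -6.6, 170.8]), (185, [7.6, -7.0, 189.1]), (203, [9.9, -10.7, 206.8])]
((10.736408233642578, -11.374407768249512), (9.325697898864746, 22.066402435302734), 1.9223109483718872)
top 147 [[7.1, -22.5, 163.9], [17.1, -3.0, 210.7]] [(165, [8.6, -21.5, 169.3]), (185, [8.1, -20.8, 191.4]), (203, [12.3, -12.8, 207.7])]
((12.178802490234375, -12.251142501831055), (20.289289474487305, 10.357879638671875), 87.66902160644531)
```

```bash
python3 -c "
from h import *
print(hand_in())"
```

```text
the job is handed in; nothing more can be done
None
```

The hanger was pressed down onto the rod in the gripper (about 9 N estimated from the wrist force) and let go. It hung upright behind the lip, and the job was handed in at about 16 s; the hand-in returned no verdict.

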